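Row up the collets in their case and drop the lid

TASK

Take the three steel collets out of the sloped wooden stand and stand them upright in a neat row in the open plywood case, one centred on each ringed mark in its floor. Then push the lid from behind past upright and let it fall shut by its own weight. Leave the spindle nut, the tape measure and the hex key where they lie.

Things in the scene. Friction and masses are not known exactly. Their poses are not given: they have to be found in the camera images.
- collet_a: a steel spring collet, 37 mm tall and 60 g: foot 18 mm across, widening evenly to a plain 26 mm collar between 24 and 33 mm above the foot, top 23 mm across; origin at the centre of its foot, z along its axis to the top; starts in a pocket of the sloped stand, leaning 27 to 28 degrees to the block's -x side (a little more than the pocket, which is loose); the three are alike
- collet_b: a steel spring collet, 37 mm tall and 60 g: foot 18 mm across, widening evenly to a plain 26 mm collar between 24 and 33 mm above the foot, top 23 mm across; origin at the centre of its foot, z along its axis to the top; starts in a pocket of the sloped stand, leaning 27 to 28 degrees to the block's -x side (a little more than the pocket, which is loose); the three are alike
- collet_c: a steel spring collet, 37 mm tall and 60 g: foot 18 mm across, widening evenly to a plain 26 mm collar between 24 and 33 mm above the foot, top 23 mm across; origin at the centre of its foot, z along its axis to the top; starts in a pocket of the sloped stand, leaning 27 to 28 degrees to the block's -x side (a little more than the pocket, which is loose); the three are alike
- block: fixed wooden stand, 190 mm long (y); its 62 mm wide top face is tilted 25 degrees toward -x (the robot at yaw 0). Pockets 23 mm across, 12 mm deep, at y = +60, 0, -60 mm hold the collets; 25 mm of each stands out. Pocket axis (-0.423, 0, 0.906). Origin at table level below the middle; floor of the middle pocket at (-7.6, 0, 69.8) mm
- case: fixed open plywood case, 110 mm (x) by 220 mm (y) and 52 mm high, walls and floor 8 mm thick, clear height inside 44 mm; origin at the centre of its underside; the lid is hinged along the rim of its +x side
- mark_left (a point): centre of the +y ringed mark (flat inlaid ring, 36 mm across) on the floor of the case; z up, y along the row of marks, x toward the hinged side. The marks are 60 mm apart along the middle of the case, the end ones 42 mm from the end walls
- mark_mid (a point): centre of the middle ringed mark (flat inlaid ring, 36 mm across) on the floor of the case; z up, y along the row of marks, x toward the hinged side. The marks are 60 mm apart along the middle of the case, the end ones 42 mm from the end walls
- mark_right (a point): centre of the -y ringed mark (flat inlaid ring, 36 mm across) on the floor of the case; z up, y along the row of marks, x toward the hinged side. The marks are 60 mm apart along the middle of the case, the end ones 42 mm from the end walls
- lid (a joint): angle of the lid in rad: 0 shut, 1.57 upright, 1.9 leaning back against its stop, where it starts. Plain loose hinge: the lid (0.22 kg) falls back open above about 1.6 and falls shut below about 1.5
- lid_hinge (a point): middle of the hinge line, on top of the case's +x rim, 52 mm above the table; the hinge line runs along the case's y; this frame turns with the lid (its -x axis points from the hinge to the free edge)
- lid_edge (a point): middle of the lid's free edge, on its outer face (the far face, away from the marks, while it stands open); the lid is a flat board 110 mm from hinge to free edge, 220 mm long, 8 mm thick. While open at 1.9 this point is about 150 mm above the table
- spindle_nut: bystander: round spindle nut, 50 mm across, 28 mm high; origin at the centre of its underside; not to be disturbed
- tape_measure: bystander: pocket tape measure, 38 x 90 x 66 mm; origin at the centre of its underside; not to be disturbed
- hex_key: bystander: L-shaped hex key, 99 mm long, 36 mm wide, 9 mm thick; origin at its middle, on the table; not to be disturbed
Mind the look-alikes: they are no part of the job. What is shaped like the collet_c but pink is not meant.

How it is judged (in metres and radians):
On the way:
1. all three collets stand upright on the marks, one on each, with the lid still open (((horizontal distance between collet_a and mark_left below 0.009 m and angle between collet_a's own z axis and vertical below 0.1 rad and z of collet_a in the frame of mark_left between -0.005 and 0.005 m) or (horizontal distance between collet_b and mark_left below 0.009 m and angle between collet_b's own z axis and vertical below 0.1 rad and z of collet_b in the frame of mark_left between -0.005 and 0.005 m) or (horizontal distance between collet_c and mark_left below 0.009 m and angle between collet_c's own z axis and vertical below 0.1 rad and z of collet_c in the frame of mark_left between -0.005 and 0.005 m)) and ((horizontal distance between collet_a and mark_mid below 0.009 m and angle between collet_a's own z axis and vertical below 0.1 rad and z of collet_a in the frame of mark_mid between -0.005 and 0.005 m) or (horizontal distance between collet_b and mark_mid below 0.009 m and angle between collet_b's own z axis and vertical below 0.1 rad and z of collet_b in the frame of mark_mid between -0.005 and 0.005 m) or (horizontal distance between collet_c and mark_mid below 0.009 m and angle between collet_c's own z axis and vertical below 0.1 rad and z of collet_c in the frame of mark_mid between -0.005 and 0.005 m)) and ((horizontal distance between collet_a and mark_right below 0.009 m and angle between collet_a's own z axis and vertical below 0.1 rad and z of collet_a in the frame of mark_right between -0.005 and 0.005 m) or (horizontal distance between collet_b and mark_right below 0.009 m and angle between collet_b's own z axis and vertical below 0.1 rad and z of collet_b in the frame of mark_right between -0.005 and 0.005 m) or (horizontal distance between collet_c and mark_right below 0.009 m and angle between collet_c's own z axis and vertical below 0.1 rad and z of collet_c in the frame of mark_right between -0.005 and 0.005 m)) and value of joint lid above 1.2 rad), for 0.2 s.
At the end, for the whole second after the job is handed in: One collet stands on the case floor at each ringed mark, within 9 mm of its centre, upright within 0.1 rad and at rest, and the lid is shut (below 0.05 rad) (((horizontal distance between collet_a and mark_left below 0.009 m and angle between collet_a's own z axis and vertical below 0.1 rad and z of collet_a in the frame of mark_left between -0.005 and 0.005 m) or (horizontal distance between collet_b and mark_left below 0.009 m and angle between collet_b's own z axis and vertical below 0.1 rad and z of collet_b in the frame of mark_left between -0.005 and 0.005 m) or (horizontal distance between collet_c and mark_left below 0.009 m and angle between collet_c's own z axis and vertical below 0.1 rad and z of collet_c in the frame of mark_left between -0.005 and 0.005 m)) and ((horizontal distance between collet_a and mark_mid below 0.009 m and angle between collet_a's own z axis and vertical below 0.1 rad and z of collet_a in the frame of mark_mid between -0.005 and 0.005 m) or (horizontal distance between collet_b and mark_mid below 0.009 m and angle between collet_b's own z axis and vertical below 0.1 rad and z of collet_b in the frame of mark_mid between -0.005 and 0.005 m) or (horizontal distance between collet_c and mark_mid below 0.009 m and angle between collet_c's own z axis and vertical below 0.1 rad and z of collet_c in the frame of mark_mid between -0.005 and 0.005 m)) and ((horizontal distance between collet_a and mark_right below 0.009 m and angle between collet_a's own z axis and vertical below 0.1 rad and z of collet_a in the frame of mark_right between -0.005 and 0.005 m) or (horizontal distance between collet_b and mark_right below 0.009 m and angle between collet_b's own z axis and vertical below 0.1 rad and z of collet_b in the frame of mark_right between -0.005 and 0.005 m) or (horizontal distance between collet_c and mark_right below 0.009 m and angle between collet_c's own z axis and vertical below 0.1 rad and z of collet_c in the frame of mark_right between -0.005 and 0.005 m)) and linear speed of each of collet_a, collet_b, collet_c below 0.02 m/s and value of joint lid below 0.05 rad); the robot touches nothing.
It fails at once if the robot bears on the lid while it is falling (joint between 0.15 and 0.9 rad) instead of letting it fall (value of joint lid between 0.15 and 0.9 rad and contact force between any of the fingers, the arm and lid above 1 N).
It fails at once if the spindle nut, the tape measure or the hex key is moved more than 20 mm (distance of any of spindle_nut, tape_measure, hex_key from where it was at the start of the episode above 0.02 m).
It also fails if it takes over 72 s, if anything falls off the work surface, if the arm or the gripper's body presses on something with over 40 N, if the wrist force passes 120 N, or if a joint passes its speed limit or range.

ROBOT

A 6-joint arm with a two-finger parallel gripper is mounted at the origin on a cart in front of the work surface, level with it; the furniture and walls round the work are solid. World frame = base frame: x ahead of the robot, y to its left, z up, the work surface at z = 0. Lengths are in mm, angles in rad, forces in N, time in s.
With the tool pointing down it reaches from about 275 to 825 mm from the base axis. Payload 5.2 kg.
Tool frame: the origin (TCP) lies on the centre line of the jaws, within the pads' length; the fingertips stand 8 mm ahead of it and the grasp point (between the pads) lies 11 mm behind it; z points along the fingers, y is the line along which they close (so a half turn about z gives the same grasp; the last joint's range is limited). The gripper opens to 93 mm and grips with 3 to 60 N. Pads are 15 mm wide; open, the fingers measure 128 mm over their backs; the gripper's body (75 mm by 188 mm) begins 65 mm behind the grasp point.
Start: joints at [0.923, 0.259, 1.535, -0, 1.348, -0.203], TCP at [236.632, 496.498, 201.253] pointing down, gripper open.
Joint ranges: [-3.14, 3.14], [-0.91, 2.08], [0.19, 2.58], [-1.22, 4.36], [0.22, 2.71], [-3.12, 3.12]. Speed limits (rad/s): [2.57, 2.57, 3.14, 3.14, 3.14, 3.14].

INTERFACE

Orientations are given as a unit quaternion [x, y, z, w].
In Python, from cell import robot gives the robot as it stands. The module is installed in compiled form; this text tells all that it offers.
- The arm moves only by the tool drive_tool, never from a script. Its argument "deltas" is a list of rows, each an object of numbers: "dx", "dy", "dz": the shift along the world's x, y, z in m; "roll": the turn about the world's z in degrees; "claw": the closure, from 0 (fully open) to 1 (shut). A call has 1 to 20 rows; each row shifts and turns the commanded pose from where the row before left it; what a row does not reach is not made up. A row lasts 1/8 s, in which the tool goes at most 62.5 mm and 10.7 degrees, less where a joint would pass 70% of its speed; a pose out of reach is approached as far as the arm can. A call is refused whole if a number of a shift passes 0.0625 or a number of a turn 10.7, either way. A call with a gripper value outside its range is refused whole. The fingers move at their own pace and stop on an object; the grip force is fixed at half the most. Time passes only in rows, so rows that do not move let the fingers close. It gives the time, the measured TCP pose, the force and the opening at its end, in the units of the state.
- robot.get_state(): the state, without advancing time (a new reading comes with each control period).
- robot.snapshot(name): name is "scene" or "top" or "wrist"; returns a dict with "image" (480x640x3 uint8, red, green, blue), "intrinsics" (3x3 intrinsics, pixels), "T" (4x4, takes a point from camera to world coordinates). Camera axes: x right, y down, z forward; pixel columns grow to the right and rows downward; lengths in mm; the calibration is good to about 2 mm. The wrist camera is an equidistant fisheye: a pixel r from the principal point sees the ray r / f radians off the axis. A picture is of the moment at which its call begins. There is no depth.
- robot.sign_off(): hands the job in, once; it reports no verdict.
Trained networks look in the newest picture that a camera, given by its name, has taken for a name from the list of things; names that differ only in an ending like _2 or _b are one class to them, and where a whole thing is asked for, a point or a joint stands for the part that bears it (a point fixed in the world has none). Each returns a list of dicts, best first, with "confidence" (0 to 1); they miss things now and then, are a little off and sometimes report something else, mostly with a low value. They report only what shows in the picture. A call takes as long as a camera call. They do not tell look-alikes from the thing itself.
- robot.outline_of(thing, camera): "pixels" (480x640 bool, what is visible of it) and "at" ([column, row] in pixels, amid what is visible of it).
The state is a dict: "time": time; "joints": joint angles; "qd": joint speeds; "effort": joint torques, N m; "tool_pos": TCP position; "eef_rot": TCP orientation; "contact_force": force on the tool from outside, world axes, zero at the start; "wrist_torque": the same for the moment, N m; "grip_width": opening from 0.0 (shut) to 1.0 (fully open).
Only numpy, scipy, OpenCV 4.12 (cv2) and the standard library are available. Lean on these libraries where they do the work, as an engineer would, in place of code of your own. Each camera call takes 0.05 s, during which the arm holds its last target. There are 200 camera calls.

## Working session

There is one attempt and no reset: what is moved stays moved. The work goes in short steps, Python scripts to look and compute and a tool call to move; the robot and the scene stay as the last step left them, time stands still between calls to the robot, and variables do not carry over. Pictures are saved under pics/ and viewed, on a budget of 10 in all, crops included, one or two more only if the job needs it, and the job is handed in when it is done.

Besides the shell and the picture viewer there is one more tool, called after "Emit:" as name(argument=value, ...) on one line, values as JSON. drive_tool: Moves the arm, as the interface text tells. Its arguments: {"type":"object","properties":{"deltas":{"type":"array"}},"required":["deltas"]}

```bash
mkdir -p pics; cat > h.py <<'E'
import numpy as np, cv2
from cell import robot
def ray(s,px):
    K=np.array(s["intrinsics"]);T=np.array(s["T"]);
    v=np.array([(px[0]-K[0,2])/K[0,0],(px[1]-K[1,2])/K[1,1],1.])
    if s.get("fish"):
        r=np.hypot(v[0],v[1]); v=np.array([v[0]/r*np.sin(r),v[1]/r*np.sin(r),np.cos(r)]) if r>1e-9 else np.array([0,0,1.])
    return T[:3,3],T[:3,:3]@v
def onz(s,px,z):
    o,d=ray(s,px); return o+d*(z-o[2])/d[2]
def proj(s,P):
    K=np.array(s["intrinsics"]);T=np.array(s["T"]);p=T[:3,:3].T@(np.array(P,float)-T[:3,3])
    if s.get("fish"):
        r=np.hypot(p[0],p[1]);t=np.arctan2(r,p[2]);v=p[:2]/max(r,1e-9)*t
    else: v=p[:2]/p[2]
    return K[0,0]*v[0]+K[0,2],K[1,1]*v[1]+K[1,2]
def snap(n,f=None):
    s=robot.snapshot(n); s["fish"]=n=="wrist"
    if f: cv2.imwrite("pics/"+f,s["image"][:,:,::-1])
    return s
E
python3 - <<'E'
from h import *
for n in("scene","top"):
    s=snap(n,n+"0.png"); print(n,np.round(s["intrinsics"],1).tolist(),np.round(s["T"],3).tolist())
    for t in("collet_a","block","case","lid","spindle_nut","tape_measure","hex_key"):
        for r in robot.outline_of(t,n): print(t,round(r["confidence"],2),np.round(r["at"],1),r["pixels"].sum(),np.round(onz(s,r["at"],0)[:2]))
E
```

```text
scene [[435.5, 0.0, 323.1], [0.0, 435.5, 235.0], [0.0, 0.0, 1.0]] [[0.517, -0.48, 0.708, -99.868], [-0.856, -0.3, 0.422, -311.224], [0.01, -0.824, -0.566, 606.974], [0.0, 0.0, 0.0, 1.0]]
collet_a 0.7 [424.6 277.8] 190 [ 636. -129.]
collet_a 0.7 [427.1 350.1] 309 [ 448. -204.]
collet_a 0.66 [457.  291.3] 217 [ 630. -202.]
collet_a 0.65 [395.2 266.3] 190 [639. -59.]
collet_a 0.64 [496.9 294.6] 231 [ 664. -276.]
block 0.67 [429.9 289.3] 3696 [ 606. -152.]
block 0.27 [290.4 205.3] 4306 [735. 291.]
case 0.71 [284.2 234.3] 9175 [612. 224.]
lid 0.56 [289.  205.2] 4220 [733. 295.]
spindle_nut 0.83 [316.9 341.2] 675 [362. -26.]
spindle_nut 0.7 [454.4 292.9] 163 [ 622. -199.]
tape_measure 0.8 [399.9 231. ] 823 [777. -13.]
hex_key 0.74 [400.  231.1] 784 [776. -13.]
hex_key 0.52 [225.2 205.8] 90 [639. 440.]
top [[578.4, 0.0, 315.9], [0.0, 578.4, 234.4], [0.0, 0.0, 1.0]] [[0.013, -0.978, 0.21, 245.563], [-1.0, -0.013, 0.002, 79.57], [0.0, -0.21, -0.978, 1564.071], [0.0, 0.0, 0.0, 1.0]]
collet_a 0.69 [444.5 211.7] 103 [ 651. -274.]
collet_a 0.65 [409.7 252.9] 89 [ 533. -175.]
collet_a 0.58 [384.6 244.1] 60 [ 557. -106.]
collet_a 0.57 [431.7 252.4] 98 [ 536. -235.]
block 0.96 [408.2 244.9] 1706 [ 556. -171.]
case 0.94 [273.6 240.6] 5722 [563. 200.]
lid 0.55 [268.7 223.4] 2228 [612. 215.]
spindle_nut 0.61 [356.1 314.8] 308 [363. -27.]
tape_measure 0.86 [356.  181.2] 421 [737. -28.]
```

```bash
python3 - <<'E'
import cv2
a=cv2.imread('pics/top0.png')[150:360,200:480]; cv2.imwrite('pics/top0c.png',cv2.resize(a,(784,588),interpolation=cv2.INTER_CUBIC))
E
```

```text
(no output)
```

View pics/scene0.png

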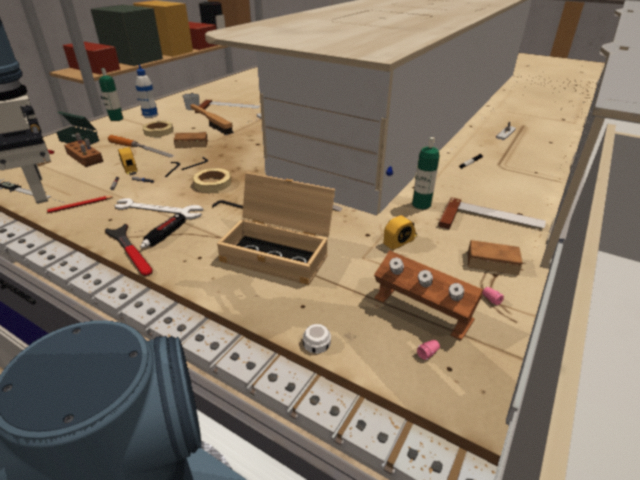

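View pics/top0c.png

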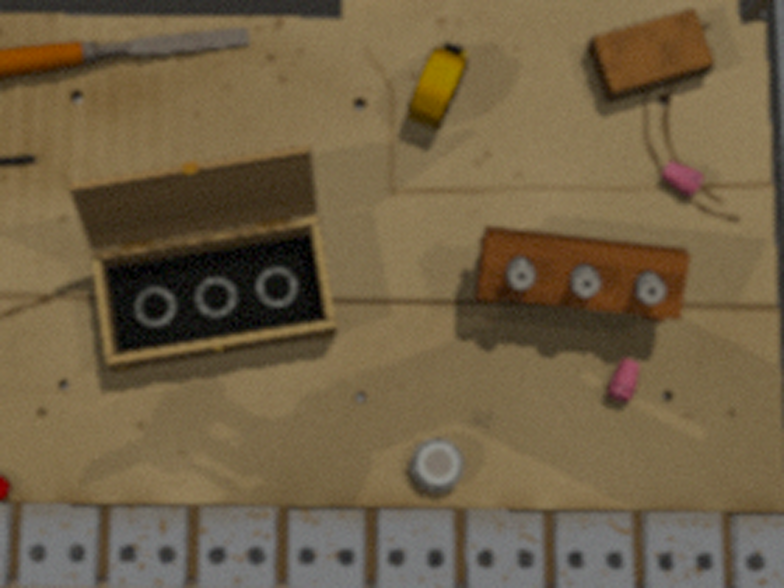

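The scene view shows the stand with three grey collets at about (397,267), (425,277) and (457,291), with pink look-alikes lying at (493,296) and (428,350). The case is open at (275,245). In the top crop the ring marks are at (155,305), (216,297) and (277,287), and the collets at (521,273), (587,283) and (651,290).

```bash
python3 - <<'E'
from h import *
s=snap("top"); f=lambda p:(200+p[0]/2.8,150+p[1]/2.8)
m=[onz(s,f(p),8) for p in((155,305),(216,297),(277,287))]
c=[onz(s,f(p),102.6) for p in((521,273),(587,283),(651,290))]
for n,l in(("marks",m),("tops",c)):
    l=np.array(l);d=l[0]-l[2];yaw=np.arctan2(-d[0],d[1]);print(n,l.round(1).tolist(),np.linalg.norm(d),np.degrees(yaw))
    if n=="tops":
        ax=np.array([np.cos(yaw),np.sin(yaw)]);
        # tops -> block origin ; top local x=-7.6-37*sin27.5
        print("origin",l[1][:2]+ax*(7.6+37*.4617),"collar",[(q[:2]+ax*8.5*.4617).round(1) for q in l])
# block corners check (edges of top face)
for p in((486,230),(688,250),(680,318),(477,300)): print(onz(s,f(p),80).round(1))
st=robot.get_state();print(st)
E
```

```text
marks [[509.8, 247.6, 8.0], [518.4, 188.5, 8.0], [529.1, 129.2, 8.0]] 120.03051825765039 9.27057193211588
tops [[527.8, -97.7, 102.6], [519.3, -158.1, 102.6], [513.5, -216.6, 102.6]] 119.80181581529153 -6.870255487588684
origin [ 543.75735035 -161.08160817] collar [array([531.7, -98.2]), array([ 523.1, -158.6]), array([ 517.4, -217.1])]
[572.8 -68.1  80. ]
[ 556.1 -257.    80. ]
[ 491.6 -247.3   80. ]
[506.1 -59.2  80. ]
{'time': 0.85, 'joints': array([ 9.23215755e-01,  2.58582653e-01,  1.53499679e+00, -1.42899826e-05,
        1.34798155e+00, -2.02805041e-01]), 'qd': array([-0.0007272 , -0.00158678,  0.00132661, -0.0009816 , -0.00051015,
       -0.0003043 ]), 'effort': array([ 1.43514728e-03, -4.37159801e+01, -2.84308791e+01,  7.19164289e-02,
        3.09201144e-02,  1.95532687e-05]), 'tool_pos': array([236.63420366, 496.50555375, 201.26337601]), 'eef_rot': array([2.20557673e-01, 9.75373935e-01, 1.15482052e-05, 1.28787111e-05]), 'contact_force': array([-0.39223606,  1.05829181, -0.3113879 ]), 'wrist_torque': array([-0.01083762, -0.03729351,  0.03289134]), 'grip_width': 1.0019458395840841}
```

Emit:
drive_tool(deltas=[{"dx": 0.0245, "dy": -0.0495, "dz": 0, "roll": 1.55, "claw": 0.5}, {"dx": 0.0245, "dy": -0.0495, "dz": 0, "roll": 1.55, "claw": 0.5}, {"dx": 0.0245, "dy": -0.0495, "dz": 0, "roll": 1.55, "claw": 0.5}, {"dx": 0.0245, "dy": -0.0495, "dz": 0, "roll": 1.55, "claw": 0.5}, {"dx": 0.0245, "dy": -0.0495, "dz": 0, "roll": 1.55, "claw": 0.5}, {"dx": 0.0245, "dy": -0.0495, "dz": 0, "roll": 1.55, "claw": 0.5}, {"dx": 0.0245, "dy": -0.0495, "dz": 0, "roll": 1.55, "claw": 0.5}, {"dx": 0.0245, "dy": -0.0495, "dz": 0, "roll": 1.55, "claw": 0.5}, {"dx": 0.0245, "dy": -0.0495, "dz": 0, "roll": 1.55, "claw": 0.5}, {"dx": 0.0245, "dy": -0.0495, "dz": 0, "roll": 1.55, "claw": 0.5}, {"dx": 0.0245, "dy": -0.0495, "dz": -0.01, "roll": 1.55, "claw": 0.5}, {"dx": 0.0245, "dy": -0.0495, "dz": -0.01, "roll": 1.55, "claw": 0.5}, {"dx": 0, "dy": 0, "dz": 0, "roll": 0, "claw": 0.5}, {"dx": 0, "dy": 0, "dz": 0, "roll": 0, "claw": 0.5}])

```text
time: 2.6
tool_pos: [530.2, -97.2, 181.0]
eef_rot: [0.061, 0.998, 0.0, -0.001]
contact_force: [0.3, -0.4, -0.4]
grip_width: 0.501
```

```bash
python3 - <<'E'
from h import *
s=snap("wrist","w1.png"); print(np.round(s["intrinsics"],1).tolist(),np.round(s["T"],3).tolist())
for r in robot.outline_of("collet_a","wrist"): print(round(r["confidence"],2),np.round(r["at"],1),onz(s,r["at"],98).round(1),r["pixels"].sum())
for p in([531.7,-98.2,95],[527.8,-97.7,102.6],[519.3,-158.1,102.6]): print(np.round(proj(s,p),1))
print(robot.get_state()["tool_pos"],robot.get_state()["eef_rot"])
E
```

```text
[[371.6, 0.0, 321.6], [0.0, 371.6, 241.1], [0.0, 0.0, 1.0]] [[0.121, 0.964, 0.236, 465.607], [0.993, -0.118, -0.027, -89.591], [0.001, 0.238, -0.971, 364.882], [0.0, 0.0, 0.0, 1.0]]
0.93 [169.1 244. ] [ 518.3 -216.3   98. ] 1004
0.89 [321.8 240.3] [530.  -96.9  98. ] 1021
0.71 [244.5 241.7] [ 524.  -154.6   98. ] 1046
0.67 [203.4 147. ] [ 449.4 -174.7   98. ] 967
[320.4 241.8]
[320.4 239.1]
[237.7 237.6]
[530.23298481 -96.34905383 181.56452384] [5.95875955e-02 9.98223070e-01 1.44634335e-04 1.81929440e-05]
```

View pics/w1.png

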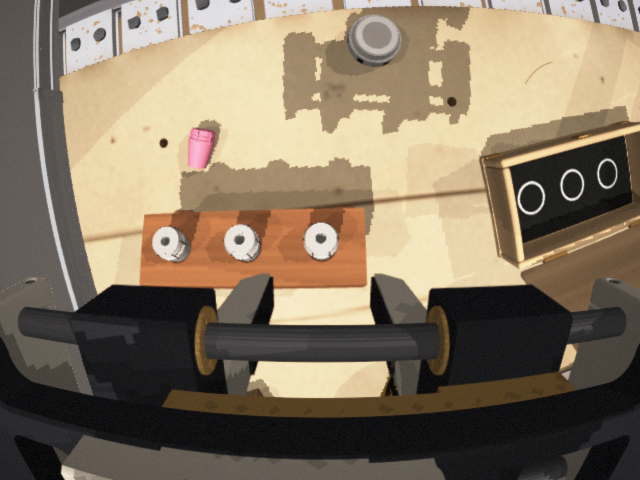

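The wrist view shows collets at (170,243), (241,242) and (321,240) on the stand. The nearest is under the tool and agrees with the top camera to about 1 mm. The marks show at right. I'll lower and grip it.

Emit:
drive_tool(deltas=[{"dx": 0.0005, "dy": -0.001, "dz": -0.03, "roll": 0, "claw": 0.5}, {"dx": 0, "dy": 0, "dz": -0.03, "roll": 0, "claw": 0.5}, {"dx": 0, "dy": 0, "dz": -0.02, "roll": 0, "claw": 0.5}, {"dx": 0, "dy": 0, "dz": -0.0095, "roll": 0, "claw": 0.5}, {"dx": 0, "dy": 0, "dz": 0, "roll": 0, "claw": 0.5}, {"dx": 0, "dy": 0, "dz": 0, "roll": 0, "claw": 1}, {"dx": 0, "dy": 0, "dz": 0, "roll": 0, "claw": 1}, {"dx": 0, "dy": 0, "dz": 0, "roll": 0, "claw": 1}, {"dx": 0, "dy": 0, "dz": 0, "roll": 0, "claw": 1}, {"dx": 0, "dy": 0, "dz": 0, "roll": 0, "claw": 1}])

```text
time: 3.95
tool_pos: [531.1, -98.6, 91.8]
eef_rot: [0.06, 0.998, -0.0, 0.0]
contact_force: [-0.7, -0.1, -0.6]
grip_width: 0.021
```

```bash
python3 - <<'E'
from h import *
s=snap("wrist","w2.png")
for r in robot.outline_of("collet_a","wrist"): print(round(r["confidence"],2),np.round(r["at"],1),onz(s,r["at"],98).round(1),r["pixels"].sum())
print(np.round(proj(s,[531,-98,92]),1),np.round(proj(s,[531,-98,84]),1),robot.get_state()["grip_width"])
E
```

```text
0.84 [211.5 271.7] [ 519.1 -154.7   98. ] 1507
0.82 [165.6 142.3] [ 449.7 -167.5   98. ] 1613
0.8 [151.4 375.7] [ 582.3 -211.    98. ] 620
0.77 [323.3 267.9] [523.6 -96.8  98. ] 876
0.63 [116.6 281.3] [ 519.1 -214.5   98. ] 1923
[322.7 277.9] [322.7 273. ] 0.004307205252773238
```

View pics/w2.png

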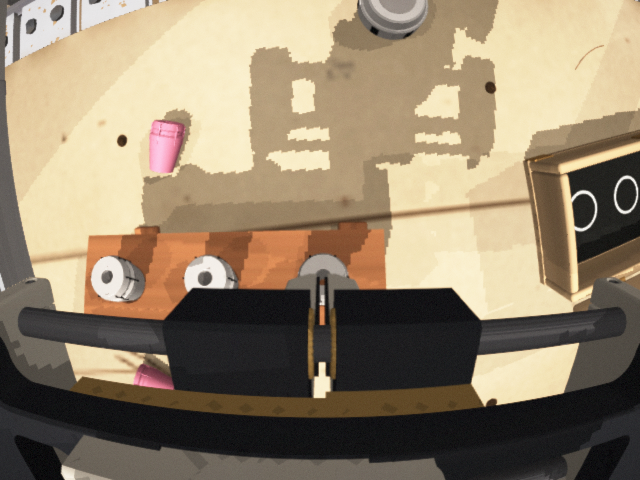

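The fingers closed empty and the collet still shows at about (323,265), so I'll zoom in to find out why.

```bash
python3 - <<'E'
import cv2
a=cv2.imread('pics/w2.png')[225:345,240:400]; cv2.imwrite('pics/w2c.png',cv2.resize(a,(800,600),interpolation=cv2.INTER_CUBIC))
E
```

```text
(no output)
```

View pics/w2c.png

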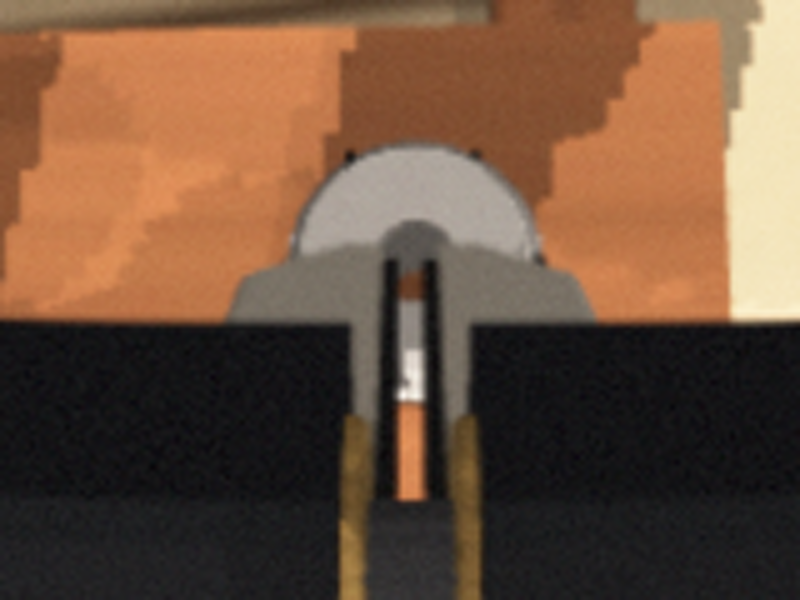

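The zoom shows the collet still in its pocket (face centre about (323,274) in the full image), with the fingers closed in front of or above it. My height assumptions need checking across several views.

```bash
python3 - <<'E'
from h import *
from scipy.optimize import least_squares
s=snap("top");w=snap("wrist")
for z in(0,8,20): pass
obs={}
for n in("top","scene","wrist"):
    S=s if n=="top" else w if n=="wrist" else snap("scene")
    L=[r for r in robot.outline_of("collet_a",n)]
    P=[(r["at"],onz(S,r["at"],98)) for r in L]
    for a,p in P: print(n,np.round(a,1),p.round(1))
    obs[n]=(S,P)
for q in([517.4,-217.1,95],[523,-157,95],[531.7,-98,95]):
    A=[];
    use=[]
    for n,(S,P) in obs.items():
        if n=="wrist" and q[1]>-200: continue
        a,p=min(P,key=lambda t:np.hypot(*(t[1]-q)[:2])); use.append((S,a)); 
    f=lambda X:np.concatenate([(np.array(proj(S,X))-a) for S,a in use])
    r=least_squares(f,q);print("tri",r.x.round(1),f(r.x).round(1))
# marks seen in w1, camera w1 pose
T=np.array([[0.121,0.964,0.236,465.607],[0.993,-0.118,-0.027,-89.591],[0.001,0.238,-0.971,364.882],[0,0,0,1]])
S=dict(intrinsics=w["intrinsics"],T=T,fish=True)
for p in((531,198),(572,185),(607,173)): print("mark",onz(S,p,8).round(1))
print("w1 tip", robot.get_state()["tool_pos"],robot.get_state()["contact_force"])
E
```

```text
top [424.9 289.3] [ 421.8 -195.5   98. ]
top [448.3 213.9] [ 620.2 -262.    98. ]
top [432.2 253.1] [ 515.5 -216.8   98. ]
top [356.6 180.4] [708.5 -22.6  98. ]
scene [455.6 289.9] [ 514.5 -216.7   98. ]
scene [496.2 297.1] [ 533.2 -281.9   98. ]
scene [427.7 348.4] [ 362.8 -220.7   98. ]
scene [425.3 276.3] [ 521.9 -158.4   98. ]
wrist [212.2 275. ] [ 520.9 -154.6   98. ]
wrist [167.6 143.2] [ 450.4 -166.4   98. ]
wrist [151.1 377.4] [ 583.5 -211.6   98. ]
wrist [116.5 281.3] [ 519.1 -214.5   98. ]
wrist [320.9 267.1] [523.  -97.9  98. ]
wrist [626.2 282.9] [563.  103.6  98. ]
tri [ 519.7 -216.6   94.8] [-0.4 -1.4  0.5 -0.3  0.  -0.4]
tri [ 495.4 -179.7  128.3] [-12.2   5.5   8.9  -0.9]
tri [ 495.4 -179.7  128.3] [-12.2   5.5   8.9  -0.9]
mark [532.1 131.    8. ]
mark [521.7 190.3   8. ]
mark [510.5 249.4   8. ]
w1 tip [531.11094084 -98.51314912  91.69502362] [ 0.51499043 -0.46927163 -0.18582208]
```

```bash
python3 - <<'E'
from h import *
s=snap("scene"); a=s["image"][225:345,350:510,::-1].copy()
a=cv2.resize(a,(800,600),interpolation=cv2.INTER_CUBIC)
for P,c in(([531,-98.5,84],(0,0,255)),([531,-98.5,92],(0,255,0)),([527.8,-97.7,102.6],(255,0,0))):
    u=proj(s,P); cv2.circle(a,(int((u[0]-350)*5),int((u[1]-225)*5)),4,c,-1)
cv2.imwrite('pics/s2.png',a)
E
```

```text
(no output)
```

View pics/s2.png

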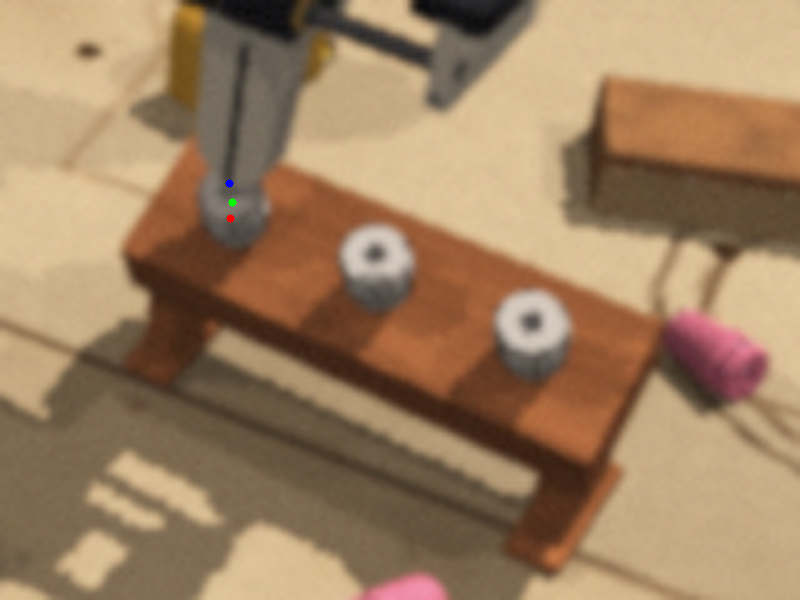

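The scene crop shows the fingers ending about on the collet's top face (235,195), above the reported tip point (231,218). The real tips may sit higher than reported, so I'll probe gently downward for contact.

Emit:
drive_tool(deltas=[{"dx": 0, "dy": 0, "dz": -0.0015, "claw": 1}, {"dx": 0, "dy": 0, "dz": -0.0015, "claw": 1}, {"dx": 0, "dy": 0, "dz": 0, "claw": 1}])

```text
$.deltas[0]: bad value
```

Emit:
drive_tool(deltas=[{"dx": 0, "dy": 0, "dz": -0.0015, "roll": 0, "claw": 1}, {"dx": 0, "dy": 0, "dz": -0.0015, "roll": 0, "claw": 1}, {"dx": 0, "dy": 0, "dz": 0, "roll": 0, "claw": 1}])

```text
time: 4.78
tool_pos: [532.3, -98.7, 90.1]
eef_rot: [0.06, 0.998, -0.0, 0.001]
contact_force: [-0.5, 2.1, 8.0]
grip_width: 0.005
```

Contact came with the closed fingers at TCP z≈90.3, on the collet's top face, which triangulates to z≈102. So the real tips are about 12 mm above the reported TCP, and I'll use that from here. I'll raise, open and go about 18 mm lower.

Emit:
drive_tool(deltas=[{"dx": 0, "dy": 0.001, "dz": 0.01, "roll": 0, "claw": 1}, {"dx": 0, "dy": 0, "dz": 0, "roll": 0, "claw": 0.5}, {"dx": 0, "dy": 0, "dz": 0, "roll": 0, "claw": 0.5}, {"dx": 0, "dy": 0, "dz": 0, "roll": 0, "claw": 0.5}, {"dx": 0, "dy": 0, "dz": 0, "roll": 0, "claw": 0.5}, {"dx": 0, "dy": 0, "dz": -0.01, "roll": 0, "claw": 0.5}, {"dx": 0, "dy": 0, "dz": -0.008, "roll": 0, "claw": 0.5}, {"dx": 0, "dy": 0, "dz": -0.004, "roll": 0, "claw": 0.5}, {"dx": 0, "dy": 0, "dz": 0, "roll": 0, "claw": 0.5}])

```text
time: 5.9
tool_pos: [530.8, -97.4, 76.1]
eef_rot: [0.06, 0.998, 0.0, -0.001]
contact_force: [0.0, 0.5, -0.5]
grip_width: 0.5
```

TCP at 76 with no contact confirms the offset, since nominal tips would be inside the block. I'll go 3 mm lower and close.

Emit:
drive_tool(deltas=[{"dx": 0, "dy": 0, "dz": -0.003, "roll": 0, "claw": 0.5}, {"dx": 0, "dy": 0, "dz": 0, "roll": 0, "claw": 1}, {"dx": 0, "dy": 0, "dz": 0, "roll": 0, "claw": 1}, {"dx": 0, "dy": 0, "dz": 0, "roll": 0, "claw": 1}, {"dx": 0, "dy": 0, "dz": 0, "roll": 0, "claw": 1}])

```text
time: 6.52
tool_pos: [531.2, -97.6, 73.9]
eef_rot: [0.06, 0.998, -0.0, 0.0]
contact_force: [0.4, -0.1, -0.5]
grip_width: 0.251
```

Emit:
drive_tool(deltas=[{"dx": -0.004, "dy": 0.0005, "dz": 0.008, "roll": 0, "claw": 1}, {"dx": -0.004, "dy": 0.0005, "dz": 0.008, "roll": 0, "claw": 1}, {"dx": 0, "dy": 0, "dz": 0.03, "roll": 0, "claw": 1}, {"dx": 0, "dy": 0, "dz": 0.03, "roll": 0, "claw": 1}, {"dx": 0, "dy": 0, "dz": 0, "roll": 0, "claw": 1}])

```text
time: 7.15
tool_pos: [524.7, -97.1, 152.7]
eef_rot: [0.06, 0.998, -0.001, 0.003]
contact_force: [0.7, -0.6, -0.9]
grip_width: 0.251
```

```bash
python3 - <<'E'
from h import *
s=snap("scene"); t=robot.get_state()["tool_pos"];u,v=map(int,proj(s,t)); print(t,robot.get_state()["contact_force"],robot.get_state()["grip_width"])
w=snap("wrist","w3.png")
a=cv2.resize(s["image"][v-60:v+60,u-50:u+50,::-1],(400,480),interpolation=cv2.INTER_CUBIC)
b=cv2.resize(w["image"][210:330,270:370,::-1],(400,480),interpolation=cv2.INTER_CUBIC)
cv2.imwrite('pics/c3.png',np.hstack([a,b]))
E
```

```text
[523.61801314 -96.72152822 150.90329569] [ 0.27534497 -0.57769771 -0.68470196] 0.2553413516830309
```

View pics/c3.png

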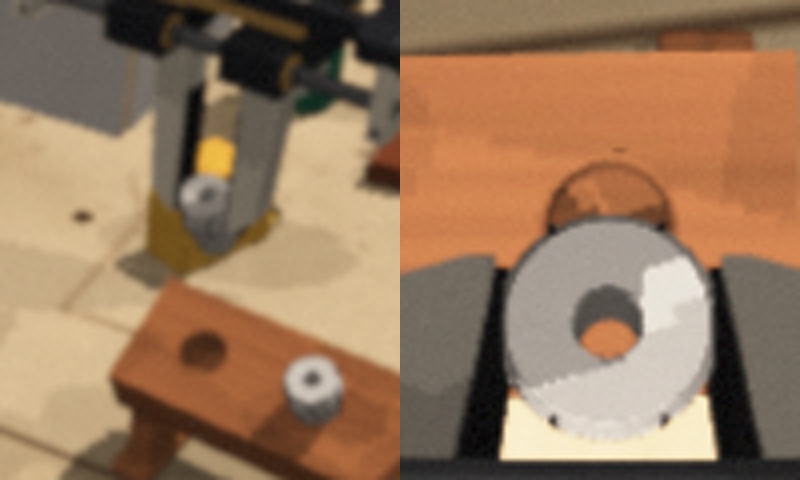

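The collet is held with its lean unchanged and its pocket is empty. I'll carry it to just outside the case's front wall, then push the foot against the rim to turn it upright in the pads.

Emit:
drive_tool(deltas=[{"dx": -0.0128, "dy": 0.0356, "dz": 0, "roll": 2.7, "claw": 1}, {"dx": -0.0128, "dy": 0.0356, "dz": 0, "roll": 2.7, "claw": 1}, {"dx": -0.0128, "dy": 0.0356, "dz": 0, "roll": 2.7, "claw": 1}, {"dx": -0.0128, "dy": 0.0356, "dz": 0, "roll": 2.7, "claw": 1}, {"dx": -0.0128, "dy": 0.0356, "dz": 0, "roll": 2.7, "claw": 1}, {"dx": -0.0128, "dy": 0.0356, "dz": 0, "roll": 2.7, "claw": 1}, {"dx": 0, "dy": 0, "dz": -0.04, "roll": 0, "claw": 1}, {"dx": 0, "dy": 0, "dz": -0.04, "roll": 0, "claw": 1}, {"dx": 0, "dy": 0, "dz": -0.027, "roll": 0, "claw": 1}, {"dx": 0, "dy": 0, "dz": 0, "roll": 0, "claw": 1}])

```text
time: 8.5
tool_pos: [443.1, 117.1, 40.1]
eef_rot: [-0.081, 0.997, 0.0, -0.004]
contact_force: [0.2, -0.3, -1.1]
grip_width: 0.251
```

Emit:
drive_tool(deltas=[{"dx": 0.0036, "dy": 0.0006, "dz": 0, "roll": 0, "claw": 1}, {"dx": 0.0036, "dy": 0.0006, "dz": 0, "roll": 0, "claw": 1}, {"dx": 0.0024, "dy": 0.0004, "dz": 0.001, "roll": 0, "claw": 1}, {"dx": 0.0024, "dy": 0.0004, "dz": 0.001, "roll": 0, "claw": 1}, {"dx": 0.0024, "dy": 0.0004, "dz": 0.001, "roll": 0, "claw": 1}, {"dx": 0.0024, "dy": 0.0004, "dz": 0.001, "roll": 0, "claw": 1}, {"dx": 0.0024, "dy": 0.0004, "dz": 0.001, "roll": 0, "claw": 1}, {"dx": 0, "dy": 0, "dz": 0, "roll": 0, "claw": 1}])

```text
time: 9.5
tool_pos: [463.7, 120.5, 47.4]
eef_rot: [-0.081, 0.997, 0.0, -0.002]
contact_force: [-5.1, 0.0, 2.7]
grip_width: 0.258
```

Emit:
drive_tool(deltas=[{"dx": -0.004, "dy": -0.0006, "dz": 0.02, "roll": 0, "claw": 1}, {"dx": 0, "dy": 0, "dz": 0.03, "roll": 0, "claw": 1}, {"dx": 0, "dy": 0, "dz": 0, "roll": 0, "claw": 1}])

```text
time: 9.88
tool_pos: [464.0, 119.9, 99.9]
eef_rot: [-0.081, 0.997, -0.0, 0.003]
contact_force: [-0.4, 0.4, 0.0]
grip_width: 0.253
```

```bash
python3 - <<'E'
from h import *
s=snap("scene"); t=robot.get_state()["tool_pos"];u,v=map(int,proj(s,t)); print(t,robot.get_state()["grip_width"])
w=snap("wrist","w4.png")
a=cv2.resize(s["image"][v-60:v+60,u-50:u+50,::-1],(400,480),interpolation=cv2.INTER_CUBIC)
b=cv2.resize(w["image"][210:330,270:370,::-1],(400,480),interpolation=cv2.INTER_CUBIC)
cv2.imwrite('pics/c4.png',np.hstack([a,b]))
E
```

```text
[462.72351418 119.79430907  98.5197472 ] 0.25386003910372523
```

View pics/c4.png

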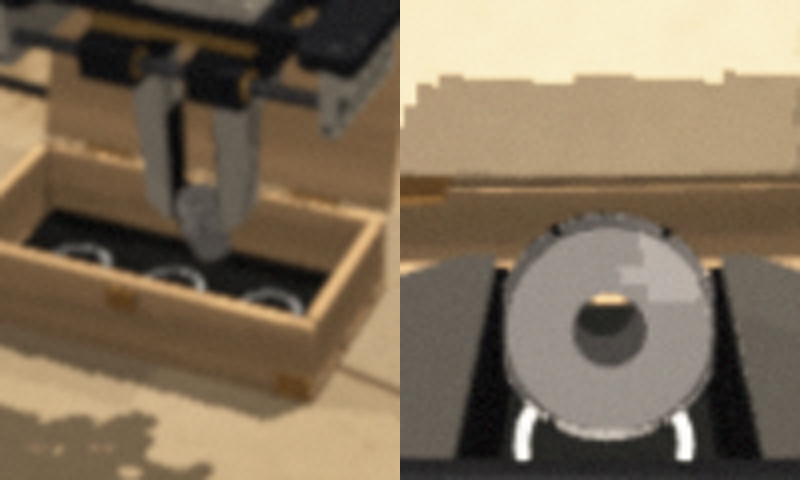

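The collet is now nearly upright: part of its front side shows and the hole sightline suggests about 9°, inside its self-righting range. I'll place it on mark_right.

Emit:
drive_tool(deltas=[{"dx": 0.0173, "dy": 0.0026, "dz": 0, "roll": 0, "claw": 1}, {"dx": 0.0173, "dy": 0.0026, "dz": 0, "roll": 0, "claw": 1}, {"dx": 0.0173, "dy": 0.0026, "dz": 0, "roll": 0, "claw": 1}, {"dx": 0.0173, "dy": 0.0026, "dz": 0, "roll": 0, "claw": 1}, {"dx": 0, "dy": 0, "dz": -0.03, "roll": 0, "claw": 1}, {"dx": 0, "dy": 0, "dz": -0.03, "roll": 0, "claw": 1}, {"dx": 0, "dy": 0, "dz": -0.015, "roll": 0, "claw": 1}, {"dx": 0, "dy": 0, "dz": -0.003, "roll": 0, "claw": 1}, {"dx": 0, "dy": 0, "dz": -0.002, "roll": 0, "claw": 1}, {"dx": 0, "dy": 0, "dz": 0, "roll": 0, "claw": 1}])

```text
time: 11.22
tool_pos: [531.4, 130.1, 18.6]
eef_rot: [-0.081, 0.997, -0.0, 0.001]
contact_force: [-0.2, -0.3, 0.3]
grip_width: 0.255
```

Emit:
drive_tool(deltas=[{"dx": 0, "dy": 0, "dz": -0.0015, "roll": 0, "claw": 1}, {"dx": 0, "dy": 0, "dz": -0.001, "roll": 0, "claw": 1}, {"dx": 0, "dy": 0, "dz": 0, "roll": 0, "claw": 1}])

```text
time: 11.6
tool_pos: [531.3, 130.1, 15.8]
eef_rot: [-0.081, 0.997, -0.0, 0.001]
contact_force: [-0.0, -0.4, 3.0]
grip_width: 0.255
```

Emit:
drive_tool(deltas=[{"dx": 0, "dy": 0, "dz": -0.001, "roll": 0, "claw": 1}, {"dx": 0, "dy": 0, "dz": -0.0005, "roll": 0, "claw": 1}, {"dx": 0, "dy": 0, "dz": 0, "roll": 0, "claw": 1}])

```text
time: 11.98
tool_pos: [532.1, 130.2, 15.5]
eef_rot: [-0.081, 0.997, -0.0, 0.002]
contact_force: [-1.1, 0.2, 12.4]
grip_width: 0.252
```

Emit:
drive_tool(deltas=[{"dx": 0, "dy": 0, "dz": 0, "roll": 0, "claw": 0.62}, {"dx": 0, "dy": 0, "dz": 0, "roll": 0, "claw": 0.62}, {"dx": 0, "dy": 0, "dz": 0, "roll": 0, "claw": 0.62}, {"dx": 0, "dy": 0, "dz": 0, "roll": 0, "claw": 0.62}, {"dx": 0, "dy": 0, "dz": 0.03, "roll": 0, "claw": 0.62}, {"dx": 0, "dy": 0, "dz": 0.06, "roll": 0, "claw": 0.62}, {"dx": 0, "dy": 0, "dz": 0.06, "roll": 0, "claw": 0.5}])

```text
time: 12.85
tool_pos: [530.2, 130.1, 164.8]
eef_rot: [-0.081, 0.997, 0.0, -0.001]
contact_force: [1.8, 0.6, 0.0]
grip_width: 0.446
```

```bash
python3 - <<'E'
from h import *
w=snap("wrist","w5.png")
for r in robot.outline_of("collet_a","wrist"): print(round(r["confidence"],2),np.round(r["at"],1),onz(w,r["at"],36).round(1),r["pixels"].sum())
print("mark",np.round(proj(w,[530.6,130.1,8]),1),"exp top",np.round(proj(w,[530.6,130.1,45]),1))
cv2.imwrite('pics/w5c.png',cv2.resize(w["image"][170:320,150:370,::-1],(792,540),interpolation=cv2.INTER_CUBIC))
E
```

```text
0.92 [322.  238.7] [539.4 131.8  36. ] 740
0.79 [  4.4 268.4] [ 635.9 -236.9   36. ] 249
0.68 [ 14.7 189.1] [ 537.9 -210.2   36. ] 711
0.55 [ 38.7 103.2] [ 444.1 -179.9   36. ] 661
mark [321.7 222.5] exp top [321.7 230.8]
```

View pics/w5c.png

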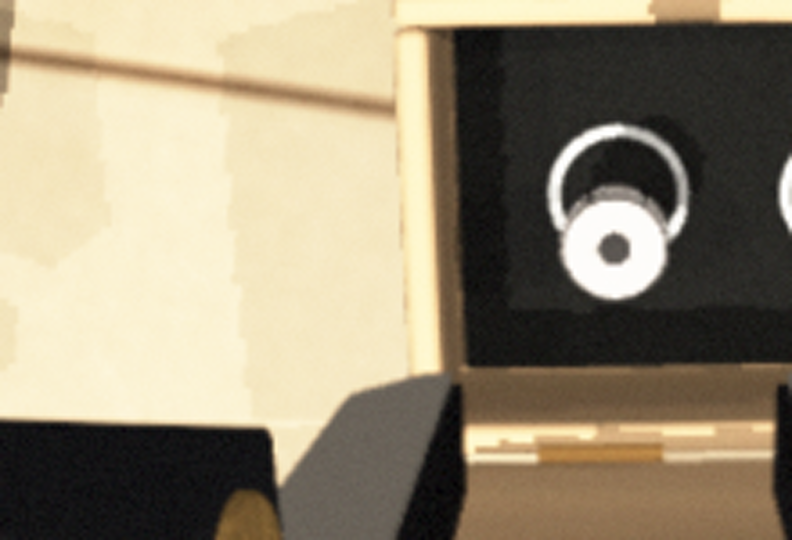

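The ring centre is at (321.9,223.3), as predicted. The collet stands upright, but its top at (320.6,238.9) is about 6.5 mm too far toward +x. I'll regrip it, slide it back and bias the next ones.

Emit:
drive_tool(deltas=[{"dx": 0.0065, "dy": 0.001, "dz": -0.05, "roll": 0, "claw": 0.62}, {"dx": 0, "dy": 0, "dz": -0.05, "roll": 0, "claw": 0.62}, {"dx": 0, "dy": 0, "dz": -0.035, "roll": 0, "claw": 0.62}, {"dx": 0, "dy": 0, "dz": -0.0118, "roll": 0, "claw": 0.62}, {"dx": 0, "dy": 0, "dz": 0, "roll": 0, "claw": 1}, {"dx": 0, "dy": 0, "dz": 0, "roll": 0, "claw": 1}, {"dx": 0, "dy": 0, "dz": 0, "roll": 0, "claw": 1}, {"dx": 0, "dy": 0, "dz": 0.0015, "roll": 0, "claw": 1}, {"dx": -0.0035, "dy": -0.0005, "dz": 0, "roll": 0, "claw": 1}, {"dx": -0.003, "dy": -0.0005, "dz": 0, "roll": 0, "claw": 1}, {"dx": 0, "dy": 0, "dz": -0.0015, "roll": 0, "claw": 1}, {"dx": 0, "dy": 0, "dz": 0, "roll": 0, "claw": 1}, {"dx": 0, "dy": 0, "dz": 0, "roll": 0, "claw": 0.62}, {"dx": 0, "dy": 0, "dz": 0, "roll": 0, "claw": 0.62}, {"dx": 0, "dy": 0, "dz": 0, "roll": 0, "claw": 0.62}, {"dx": 0, "dy": 0, "dz": 0.03, "roll": 0, "claw": 0.62}, {"dx": 0, "dy": 0, "dz": 0.06, "roll": 0, "claw": 0.62}, {"dx": 0, "dy": 0, "dz": 0.0568, "roll": 0, "claw": 0.5}, {"dx": 0, "dy": 0, "dz": 0, "roll": 0, "claw": 0.5}])

```text
time: 15.32
tool_pos: [534.1, 130.3, 168.9]
eef_rot: [-0.081, 0.997, -0.0, 0.005]
contact_force: [0.4, 0.2, -0.3]
grip_width: 0.493
```

```bash
cat >> h.py <<'E'
def face(w,P,r=40,save=None):
    """bright round top face near expected point P: ellipse fit"""
    u,v=map(int,proj(w,P)); g=cv2.cvtColor(w["image"],cv2.COLOR_RGB2GRAY)[v-r:v+r,u-r:u+r]
    m=(g>150).astype(np.uint8); cs,_=cv2.findContours(m,cv2.RETR_EXTERNAL,cv2.CHAIN_APPROX_NONE)
    for c in sorted(cs,key=cv2.contourArea)[-3:]:
        if len(c)>5:
            e=cv2.fitEllipse(c); q=(e[0][0]+u-r,e[0][1]+v-r); print(np.round(q,1),np.round(e[1],1),onz(w,q,P[2]).round(1))
E
python3 - <<'E'
from h import *
w=snap("wrist","w6.png")
for r in robot.outline_of("collet_a","wrist")[:1]:
    print(round(r["confidence"],2),np.round(r["at"],1),onz(w,r["at"],42).round(1),r["pixels"].sum())
    m=r["pixels"].astype(np.uint8); print(cv2.boundingRect(m))
face(w,[530.6,130.1,45])
print("exp top",np.round(proj(w,[530.6,130.1,45]),1),robot.get_state()["tool_pos"])
E
```

```text
0.94 [ 14.9 186.2] [ 539.8 -207.5   42. ] 754
(0, 167, 30, 33)
[321.9 217.2] [37.3 38. ] [525.3 128.8  45. ]
exp top [322.4 223.5] [530.79642269 130.10681419 163.96697271]
```

```bash
python3 - <<'E'
from h import *
w=snap("wrist","w7.png")
print("mark",np.round(proj(w,[530.6,130.1,8]),1),"exp top",np.round(proj(w,[530.6,130.1,45]),1))
for r in robot.outline_of("collet_a","wrist"):
    if abs(r["at"][0]-322)<40:
        ys,xs=np.nonzero(r["pixels"]);print(r["confidence"],np.round(r["at"],1),xs.min(),xs.max(),ys.min(),ys.max())
u,v=320,225;a=w["image"][v-40:v+40,u-53:u+53,::-1]
cv2.imwrite('pics/w7c.png',cv2.resize(a,(795,600),interpolation=cv2.INTER_CUBIC))
E
```

```text
mark [321.8 221.6] exp top [321.8 229.9]
0.64 [321.8 228.1] 306 337 211 244
```

View pics/w7c.png

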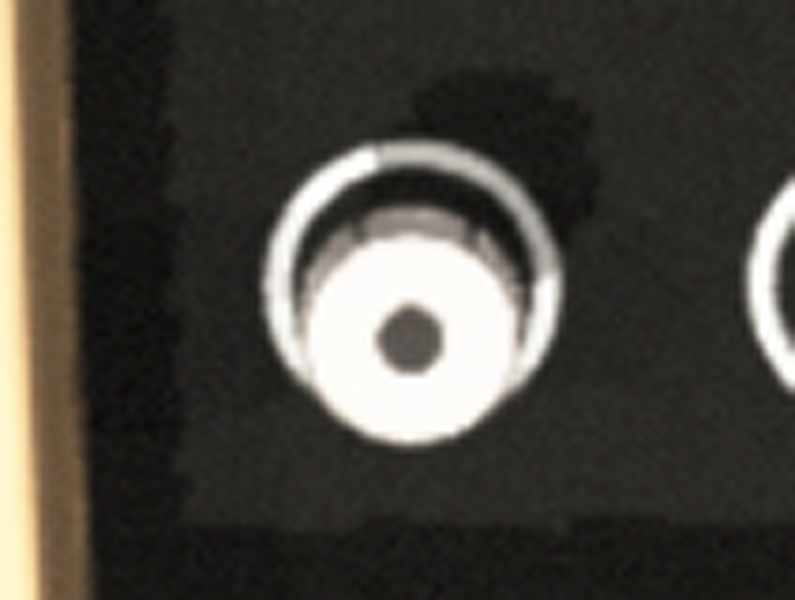

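The collet now sits within about 1 mm of concentric with the ring: ring centre (412,288), top hole (410,338), which matches the parallax. Next is the middle collet.

Emit:
drive_tool(deltas=[{"dx": -0.001, "dy": -0.041, "dz": 0, "roll": -2.31, "claw": 0.53}, {"dx": -0.001, "dy": -0.041, "dz": 0, "roll": -2.31, "claw": 0.53}, {"dx": -0.001, "dy": -0.041, "dz": 0, "roll": -2.31, "claw": 0.53}, {"dx": -0.001, "dy": -0.041, "dz": 0, "roll": -2.31, "claw": 0.53}, {"dx": -0.001, "dy": -0.041, "dz": 0, "roll": -2.31, "claw": 0.53}, {"dx": -0.001, "dy": -0.041, "dz": 0, "roll": -2.31, "claw": 0.53}, {"dx": -0.001, "dy": -0.041, "dz": 0, "roll": -2.31, "claw": 0.53}, {"dx": 0, "dy": 0, "dz": -0.03, "roll": 0, "claw": 0.53}, {"dx": 0, "dy": 0, "dz": -0.03, "roll": 0, "claw": 0.53}, {"dx": 0, "dy": 0, "dz": -0.02, "roll": 0, "claw": 0.53}, {"dx": 0, "dy": 0, "dz": -0.0105, "roll": 0, "claw": 0.53}, {"dx": 0, "dy": 0, "dz": 0, "roll": 0, "claw": 0.53}])

```text
time: 17.02
tool_pos: [522.7, -156.4, 71.8]
eef_rot: [0.06, 0.998, 0.001, -0.001]
contact_force: [-0.7, -0.1, -0.5]
grip_width: 0.473
```

Emit:
drive_tool(deltas=[{"dx": 0, "dy": 0, "dz": 0, "roll": 0, "claw": 1}, {"dx": 0, "dy": 0, "dz": 0, "roll": 0, "claw": 1}, {"dx": 0, "dy": 0, "dz": 0, "roll": 0, "claw": 1}, {"dx": 0, "dy": 0, "dz": 0, "roll": 0, "claw": 1}])

```text
time: 17.52
tool_pos: [524.1, -157.1, 73.9]
eef_rot: [0.06, 0.998, -0.0, 0.001]
contact_force: [-0.5, -0.3, 3.1]
grip_width: 0.252
```

Emit:
drive_tool(deltas=[{"dx": -0.004, "dy": 0.0005, "dz": 0.008, "roll": 0, "claw": 1}, {"dx": -0.004, "dy": 0.0005, "dz": 0.008, "roll": 0, "claw": 1}, {"dx": 0, "dy": 0, "dz": 0.03, "roll": 0, "claw": 1}, {"dx": 0, "dy": 0, "dz": 0.03, "roll": 0, "claw": 1}, {"dx": -0.0099, "dy": 0.0414, "dz": 0, "roll": 2.02, "claw": 1}, {"dx": -0.0099, "dy": 0.0414, "dz": 0, "roll": 2.02, "claw": 1}, {"dx": -0.0099, "dy": 0.0414, "dz": 0, "roll": 2.02, "claw": 1}, {"dx": -0.0099, "dy": 0.0414, "dz": 0, "roll": 2.02, "claw": 1}, {"dx": -0.0099, "dy": 0.0414, "dz": 0, "roll": 2.02, "claw": 1}, {"dx": -0.0099, "dy": 0.0414, "dz": 0, "roll": 2.02, "claw": 1}, {"dx": -0.0099, "dy": 0.0414, "dz": 0, "roll": 2.02, "claw": 1}, {"dx": -0.0099, "dy": 0.0414, "dz": 0, "roll": 2.02, "claw": 1}, {"dx": 0, "dy": 0, "dz": -0.04, "roll": 0, "claw": 1}, {"dx": 0, "dy": 0, "dz": -0.04, "roll": 0, "claw": 1}, {"dx": 0, "dy": 0, "dz": -0.0265, "roll": 0, "claw": 1}, {"dx": 0, "dy": 0, "dz": 0, "roll": 0, "claw": 1}])

```text
time: 19.52
tool_pos: [434.6, 175.0, 41.5]
eef_rot: [-0.081, 0.997, -0.0, -0.002]
contact_force: [-0.9, 0.5, 0.0]
grip_width: 0.252
```

Emit:
drive_tool(deltas=[{"dx": 0.0036, "dy": 0.0006, "dz": 0, "roll": 0, "claw": 1}, {"dx": 0.0036, "dy": 0.0006, "dz": 0, "roll": 0, "claw": 1}, {"dx": 0.0024, "dy": 0.0004, "dz": 0.001, "roll": 0, "claw": 1}, {"dx": 0.0024, "dy": 0.0004, "dz": 0.001, "roll": 0, "claw": 1}, {"dx": 0.0024, "dy": 0.0004, "dz": 0.001, "roll": 0, "claw": 1}, {"dx": 0.0024, "dy": 0.0004, "dz": 0.001, "roll": 0, "claw": 1}, {"dx": 0.0024, "dy": 0.0004, "dz": 0.001, "roll": 0, "claw": 1}, {"dx": 0.002, "dy": 0.0003, "dz": 0, "roll": 0, "claw": 1}, {"dx": 0.0018, "dy": 0.0003, "dz": 0, "roll": 0, "claw": 1}, {"dx": 0, "dy": 0, "dz": 0, "roll": 0, "claw": 1}])

```text
time: 20.78
tool_pos: [457.0, 179.1, 47.3]
eef_rot: [-0.081, 0.997, 0.0, -0.003]
contact_force: [-6.1, 0.8, 2.7]
grip_width: 0.256
```

Emit:
drive_tool(deltas=[{"dx": -0.004, "dy": -0.0006, "dz": 0.02, "roll": 0, "claw": 1}, {"dx": 0, "dy": 0, "dz": 0.03, "roll": 0, "claw": 1}, {"dx": 0.0157, "dy": 0.0026, "dz": 0, "roll": 0, "claw": 1}, {"dx": 0.0157, "dy": 0.0026, "dz": 0, "roll": 0, "claw": 1}, {"dx": 0.0157, "dy": 0.0026, "dz": 0, "roll": 0, "claw": 1}, {"dx": 0.0157, "dy": 0.0026, "dz": 0, "roll": 0, "claw": 1}, {"dx": 0, "dy": 0, "dz": -0.03, "roll": 0, "claw": 1}, {"dx": 0, "dy": 0, "dz": -0.03, "roll": 0, "claw": 1}, {"dx": 0, "dy": 0, "dz": -0.015, "roll": 0, "claw": 1}, {"dx": 0, "dy": 0, "dz": -0.005, "roll": 0, "claw": 1}, {"dx": 0, "dy": 0, "dz": -0.0015, "roll": 0, "claw": 1}, {"dx": 0, "dy": 0, "dz": -0.001, "roll": 0, "claw": 1}, {"dx": 0, "dy": 0, "dz": 0, "roll": 0, "claw": 1}])

```text
time: 22.4
tool_pos: [518.9, 189.0, 16.0]
eef_rot: [-0.081, 0.997, 0.0, 0.001]
contact_force: [0.4, -0.9, -0.2]
grip_width: 0.25
```

Emit:
drive_tool(deltas=[{"dx": 0, "dy": 0, "dz": -0.001, "roll": 0, "claw": 1}, {"dx": 0, "dy": 0, "dz": 0, "roll": 0, "claw": 1}])

```text
time: 22.65
tool_pos: [519.4, 189.0, 15.4]
eef_rot: [-0.081, 0.997, 0.0, 0.001]
contact_force: [-0.3, -0.3, 5.3]
grip_width: 0.252
```

Contact with the floor. I'll press slightly, release, rise and check.

Emit:
drive_tool(deltas=[{"dx": 0, "dy": 0, "dz": -0.0008, "roll": 0, "claw": 1}, {"dx": 0, "dy": 0, "dz": 0, "roll": 0, "claw": 1}, {"dx": 0, "dy": 0, "dz": 0, "roll": 0, "claw": 0.62}, {"dx": 0, "dy": 0, "dz": 0, "roll": 0, "claw": 0.62}, {"dx": 0, "dy": 0, "dz": 0, "roll": 0, "claw": 0.62}, {"dx": 0, "dy": 0, "dz": 0, "roll": 0, "claw": 0.62}, {"dx": 0, "dy": 0, "dz": 0.03, "roll": 0, "claw": 0.62}, {"dx": 0, "dy": 0, "dz": 0.06, "roll": 0, "claw": 0.62}, {"dx": 0, "dy": 0, "dz": 0.0603, "roll": 0, "claw": 0.5}, {"dx": 0, "dy": 0, "dz": 0, "roll": 0, "claw": 0.5}])

```text
time: 23.9
tool_pos: [521.8, 189.5, 169.2]
eef_rot: [-0.081, 0.997, 0.0, 0.005]
contact_force: [-0.4, -0.4, -1.0]
grip_width: 0.495
```

```bash
cat >> h.py <<'E'
def check(w,M):
    m=np.array(proj(w,[*M,8]));t=np.array(proj(w,[*M,45]));print("M",M,"mark",m.round(1),"top",t.round(1))
    for r in robot.outline_of("collet_a","wrist"):
        if np.hypot(*(np.array(r["at"])-t))<40:
            k=r["pixels"].astype(np.uint8);k=k*(w["image"].min(2)>165)
            # hole centre: enclosed contour of bright face
            cs,h=cv2.findContours(k.astype(np.uint8),cv2.RETR_CCOMP,cv2.CHAIN_APPROX_NONE)
            c=max(cs,key=cv2.contourArea);(x,y),ax,_=cv2.fitEllipse(cv2.convexHull(c))
            print(" conf",round(r["confidence"],2),"at",np.round(r["at"],1),"face",np.round([x,y],1),"axes",np.round(ax,1),"pos@45",onz(w,(x,y),45)[:2].round(1),"err",(onz(w,(x,y),45)[:2]-M).round(1))
E
python3 - <<'E'
from h import *
import copy
robot_snap=snap("wrist","w8.png")
for M in([530.6,130.1],[520.2,189.3]): check(robot_snap,M)
# calibrate on w7 image? ring mid fit
print(robot.get_state()["tool_pos"])
E
```

```text
M [530.6, 130.1] mark [258.7 218.3] top [251.6 226.5]
 conf 0.77 at [252.8 225.8] face [251.3 226.1] axes [26.1 28. ] pos@45 [530.2 129.8] err [-0.4 -0.3]
M [520.2, 189.3] mark [321.8 217.3] top [321.8 225.5]
 conf 0.73 at [326.8 240.2] face [384.5 217.7] axes [36.8 37.7] pos@45 [504.7 240.7] err [-15.5  51.4]
 conf 0.58 at [323.6 225.7] face [320.4 225.7] axes [26.7 28.8] pos@45 [520.5 188.1] err [ 0.3 -1.2]
[517.45075542 188.7597033  162.67141191]
```

Both placed collets are within 1.3 mm of their marks. Now the third.

Emit:
drive_tool(deltas=[{"dx": 0, "dy": -0.0507, "dz": 0, "roll": -2.02, "claw": 0.53}, {"dx": 0, "dy": -0.0507, "dz": 0, "roll": -2.02, "claw": 0.53}, {"dx": 0, "dy": -0.0507, "dz": 0, "roll": -2.02, "claw": 0.53}, {"dx": 0, "dy": -0.0507, "dz": 0, "roll": -2.02, "claw": 0.53}, {"dx": 0, "dy": -0.0507, "dz": 0, "roll": -2.02, "claw": 0.53}, {"dx": 0, "dy": -0.0507, "dz": 0, "roll": -2.02, "claw": 0.53}, {"dx": 0, "dy": -0.0507, "dz": 0, "roll": -2.02, "claw": 0.53}, {"dx": -0.0005, "dy": -0.0505, "dz": 0, "roll": -2.02, "claw": 0.53}, {"dx": 0, "dy": 0, "dz": -0.03, "roll": 0, "claw": 0.53}, {"dx": 0, "dy": 0, "dz": -0.03, "roll": 0, "claw": 0.53}, {"dx": 0, "dy": 0, "dz": -0.02, "roll": 0, "claw": 0.53}, {"dx": 0, "dy": 0, "dz": -0.0105, "roll": 0, "claw": 0.53}, {"dx": 0, "dy": 0, "dz": 0, "roll": 0, "claw": 0.53}, {"dx": 0, "dy": 0, "dz": 0, "roll": 0, "claw": 1}, {"dx": 0, "dy": 0, "dz": 0, "roll": 0, "claw": 1}, {"dx": 0, "dy": 0, "dz": 0, "roll": 0, "claw": 1}, {"dx": 0, "dy": 0, "dz": 0, "roll": 0, "claw": 1}])

```text
time: 26.18
tool_pos: [518.2, -216.8, 74.0]
eef_rot: [0.06, 0.998, -0.0, 0.001]
contact_force: [-0.4, -1.3, 2.8]
grip_width: 0.255
```

Emit:
drive_tool(deltas=[{"dx": -0.004, "dy": 0.0005, "dz": 0.008, "roll": 0, "claw": 1}, {"dx": -0.004, "dy": 0.0005, "dz": 0.008, "roll": 0, "claw": 1}, {"dx": 0, "dy": 0, "dz": 0.03, "roll": 0, "claw": 1}, {"dx": 0, "dy": 0, "dz": 0.03, "roll": 0, "claw": 1}, {"dx": -0.0083, "dy": 0.045, "dz": 0, "roll": 1.62, "claw": 1}, {"dx": -0.0083, "dy": 0.045, "dz": 0, "roll": 1.62, "claw": 1}, {"dx": -0.0083, "dy": 0.045, "dz": 0, "roll": 1.62, "claw": 1}, {"dx": -0.0083, "dy": 0.045, "dz": 0, "roll": 1.62, "claw": 1}, {"dx": -0.0083, "dy": 0.045, "dz": 0, "roll": 1.62, "claw": 1}, {"dx": -0.0083, "dy": 0.045, "dz": 0, "roll": 1.62, "claw": 1}, {"dx": -0.0083, "dy": 0.045, "dz": 0, "roll": 1.62, "claw": 1}, {"dx": -0.0083, "dy": 0.045, "dz": 0, "roll": 1.62, "claw": 1}, {"dx": -0.0083, "dy": 0.045, "dz": 0, "roll": 1.62, "claw": 1}, {"dx": -0.0083, "dy": 0.045, "dz": 0, "roll": 1.62, "claw": 1}, {"dx": 0, "dy": 0, "dz": -0.04, "roll": 0, "claw": 1}, {"dx": 0, "dy": 0, "dz": -0.04, "roll": 0, "claw": 1}, {"dx": 0, "dy": 0, "dz": -0.0265, "roll": 0, "claw": 1}, {"dx": 0, "dy": 0, "dz": 0, "roll": 0, "claw": 1}])

```text
time: 28.42
tool_pos: [424.9, 233.9, 41.5]
eef_rot: [-0.081, 0.997, -0.0, -0.002]
contact_force: [0.3, 0.0, 0.0]
grip_width: 0.254
```

Emit:
drive_tool(deltas=[{"dx": 0.0036, "dy": 0.0006, "dz": 0, "roll": 0, "claw": 1}, {"dx": 0.0036, "dy": 0.0006, "dz": 0, "roll": 0, "claw": 1}, {"dx": 0.0024, "dy": 0.0004, "dz": 0.001, "roll": 0, "claw": 1}, {"dx": 0.0024, "dy": 0.0004, "dz": 0.001, "roll": 0, "claw": 1}, {"dx": 0.0024, "dy": 0.0004, "dz": 0.001, "roll": 0, "claw": 1}, {"dx": 0.0024, "dy": 0.0004, "dz": 0.001, "roll": 0, "claw": 1}, {"dx": 0.0024, "dy": 0.0004, "dz": 0.001, "roll": 0, "claw": 1}, {"dx": 0.002, "dy": 0.0003, "dz": 0, "roll": 0, "claw": 1}, {"dx": 0.0018, "dy": 0.0003, "dz": 0, "roll": 0, "claw": 1}, {"dx": 0, "dy": 0, "dz": 0, "roll": 0, "claw": 1}])

```text
time: 29.68
tool_pos: [447.4, 238.2, 47.4]
eef_rot: [-0.081, 0.997, -0.0, -0.002]
contact_force: [-7.3, 0.2, 1.6]
grip_width: 0.251
```

Emit:
drive_tool(deltas=[{"dx": -0.004, "dy": -0.0006, "dz": 0.02, "roll": 0, "claw": 1}, {"dx": 0, "dy": 0, "dz": 0.03, "roll": 0, "claw": 1}, {"dx": 0.0157, "dy": 0.0026, "dz": 0, "roll": 0, "claw": 1}, {"dx": 0.0157, "dy": 0.0026, "dz": 0, "roll": 0, "claw": 1}, {"dx": 0.0157, "dy": 0.0026, "dz": 0, "roll": 0, "claw": 1}, {"dx": 0.0157, "dy": 0.0026, "dz": 0, "roll": 0, "claw": 1}, {"dx": 0, "dy": 0, "dz": -0.03, "roll": 0, "claw": 1}, {"dx": 0, "dy": 0, "dz": -0.03, "roll": 0, "claw": 1}, {"dx": 0, "dy": 0, "dz": -0.015, "roll": 0, "claw": 1}, {"dx": 0, "dy": 0, "dz": -0.005, "roll": 0, "claw": 1}, {"dx": 0, "dy": 0, "dz": -0.0015, "roll": 0, "claw": 1}, {"dx": 0, "dy": 0, "dz": -0.001, "roll": 0, "claw": 1}, {"dx": 0, "dy": 0, "dz": -0.001, "roll": 0, "claw": 1}, {"dx": 0, "dy": 0, "dz": 0, "roll": 0, "claw": 1}])

```text
time: 31.42
tool_pos: [509.6, 248.3, 15.4]
eef_rot: [-0.081, 0.997, 0.0, 0.001]
contact_force: [-0.6, -0.9, 4.5]
grip_width: 0.251
```

Emit:
drive_tool(deltas=[{"dx": 0, "dy": 0, "dz": -0.0008, "roll": 0, "claw": 1}, {"dx": 0, "dy": 0, "dz": 0, "roll": 0, "claw": 1}, {"dx": 0, "dy": 0, "dz": 0, "roll": 0, "claw": 0.62}, {"dx": 0, "dy": 0, "dz": 0, "roll": 0, "claw": 0.62}, {"dx": 0, "dy": 0, "dz": 0, "roll": 0, "claw": 0.62}, {"dx": 0, "dy": 0, "dz": 0, "roll": 0, "claw": 0.62}, {"dx": 0, "dy": 0, "dz": 0.03, "roll": 0, "claw": 0.62}, {"dx": 0, "dy": 0, "dz": 0.06, "roll": 0, "claw": 0.62}, {"dx": 0, "dy": 0, "dz": 0.0603, "roll": 0, "claw": 0.62}, {"dx": 0, "dy": 0, "dz": 0, "roll": 0, "claw": 1}])

```text
time: 32.67
tool_pos: [512.0, 249.1, 169.3]
eef_rot: [-0.082, 0.997, 0.001, 0.005]
contact_force: [-0.1, -0.2, -1.4]
grip_width: 0.316
```

```bash
python3 - <<'E'
from h import *
w=snap("wrist","w9.png")
for M in([530.6,130.1],[520.2,189.3],[510.5,248.5]): check(w,M)
s=snap("top")
# lid edge in top view: project expected free edge (outer) at angle 1.9
C=np.array([520.2,189.3]);ex=np.array([.987,.161]);ey=np.array([-.161,.987])
print(robot.get_state()["tool_pos"])
for r in robot.outline_of("lid","top"):
    ys,xs=np.nonzero(r["pixels"]);print("lid",r["confidence"],r["at"],xs.min(),xs.max(),ys.min(),ys.max(),r["pixels"].sum())
for a in(1.9,):
    for d in(55,):
        e=C+ex*(d-110*np.cos(a)); 
        for sy in(-110,0,110): print("edge",np.r_[e+ey*sy,52+110*np.sin(a)].round(1),np.round(proj(s,np.r_[e+ey*sy,52+110*np.sin(a)]),1))
cv2.imwrite('pics/t9.png',np.hstack([cv2.resize(s["image"][180:300,210:340,::-1],(400,369)),cv2.resize(w["image"][150:300,200:440,::-1],(400,250)).repeat(1,0)] if 0 else [cv2.resize(s["image"][180:300,210:340,::-1],(400,369),interpolation=cv2.INTER_CUBIC),cv2.resize(w["image"][130:350,200:438,::-1],(400,369),interpolation=cv2.INTER_CUBIC)]))
E
```

```text
M [530.6, 130.1] mark [198.5 218.9] top [185.6 226.9]
 conf 0.68 at [188.  226.8] face [186.  226.8] axes [23.  27.3] pos@45 [530.4 130.5] err [-0.2  0.4]
M [520.2, 189.3] mark [258.2 217.5] top [251.1 225.7]
 conf 0.72 at [255.6 221.4] face [250.1 225. ] axes [24.5 28.3] pos@45 [519.7 188.3] err [-0.5 -1. ]
 conf 0.65 at [281.2 236. ] face [233.6 170.1] axes [ 11.9 234.2] pos@45 [475.2 168.3] err [-45. -21.]
M [510.5, 248.5] mark [321.2 217.3] top [321.2 225.5]
 conf 0.77 at [321.5 223. ] face [319.4 224.5] axes [26.2 29.7] pos@45 [509.9 246.8] err [-0.6 -1.7]
[507.33295349 247.72743039 161.71607875]
lid 0.68 [291.8, 217.5] 261 312 203 232 978
edge [627.3  95.3 156.1] [311.4 203.7]
edge [609.6 203.9 156.1] [268.1 210. ]
edge [591.9 312.5 156.1] [224.6 216.3]
```

View pics/t9.png

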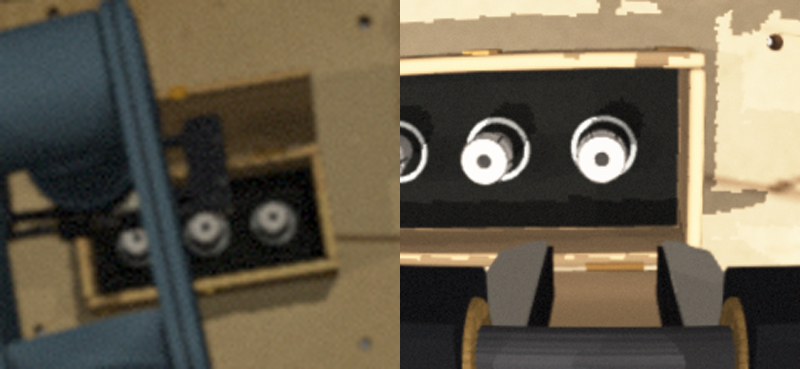

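All three stand upright within about 2 mm of their marks, and the predicted lid corner matches the image. Next I go over and behind the lid with the gripper shut.

Emit:
drive_tool(deltas=[{"dx": 0, "dy": 0, "dz": 0.04, "roll": 0, "claw": 1}, {"dx": 0.03, "dy": -0.01, "dz": 0.01, "roll": 0, "claw": 1}, {"dx": 0.032, "dy": -0.01, "dz": 0, "roll": 0, "claw": 1}, {"dx": 0.032, "dy": -0.01, "dz": 0, "roll": 0, "claw": 1}, {"dx": 0.031, "dy": -0.01, "dz": 0, "roll": 0, "claw": 1}, {"dx": 0, "dy": 0, "dz": 0, "roll": 0, "claw": 1}, {"dx": 0, "dy": 0, "dz": 0, "roll": 0, "claw": 1}, {"dx": 0, "dy": 0, "dz": -0.04, "roll": 0, "claw": 1}, {"dx": 0, "dy": 0, "dz": -0.04, "roll": 0, "claw": 1}, {"dx": 0, "dy": 0, "dz": -0.0258, "roll": 0, "claw": 1}, {"dx": 0, "dy": 0, "dz": 0, "roll": 0, "claw": 1}])

```text
time: 34.35
tool_pos: [630.7, 208.5, 105.6]
eef_rot: [-0.082, 0.997, -0.0, -0.003]
contact_force: [0.8, -0.9, -0.3]
grip_width: 0.003
```

Emit:
drive_tool(deltas=[{"dx": -0.0079, "dy": -0.0013, "dz": 0, "roll": 0, "claw": 1}, {"dx": -0.0079, "dy": -0.0013, "dz": 0, "roll": 0, "claw": 1}, {"dx": -0.0079, "dy": -0.0013, "dz": 0, "roll": 0, "claw": 1}, {"dx": -0.0079, "dy": -0.0013, "dz": 0, "roll": 0, "claw": 1}, {"dx": -0.0079, "dy": -0.0013, "dz": 0, "roll": 0, "claw": 1}, {"dx": -0.0079, "dy": -0.0013, "dz": 0, "roll": 0, "claw": 1}, {"dx": 0, "dy": 0, "dz": 0, "roll": 0, "claw": 1}])

```text
time: 35.22
tool_pos: [585.5, 200.2, 107.9]
eef_rot: [-0.081, 0.997, -0.0, -0.0]
contact_force: [0.2, -0.0, -0.1]
grip_width: 0.007
```

```bash
cat > lid.py <<'E'
from h import *
s=snap("scene");C=np.array([520.2,189.3]);ex=np.array([.987,.161]);ey=np.array([-.161,.987])
st=robot.get_state();print(st["tool_pos"],st["contact_force"])
for a in(1.9,1.7,1.57,1.4,1.2,0):
    p=C+ex*(55-110*np.cos(a));z=52+110*np.sin(a);print(a,[np.round(proj(s,np.r_[p+ey*y,z])) for y in(-110,110)])
for r in robot.outline_of("lid","scene"):
    ys,xs=np.nonzero(r["pixels"]);h=xs>xs.max()-6;print(round(r["confidence"],2),"x",xs.min(),xs.max(),"y",ys.min(),ys.max(),"right col top",ys[h].min(),"left top",ys[xs<xs.min()+6].min(),len(xs))
E
python3 lid.py
```

```text
[585.96746289 200.27284764 107.95010982] [-0.16816775  0.75034025  0.99357229]
1.9 [array([334., 189.]), array([245., 171.])]
1.7 [array([331., 191.]), array([240., 173.])]
1.57 [array([328., 194.]), array([237., 175.])]
1.4 [array([325., 199.]), array([233., 180.])]
1.2 [array([321., 206.]), array([228., 186.])]
0 [array([308., 266.]), array([216., 242.])]
0.71 x 235 328 y 180 235 right col top 197 left top 180 3455
```

The lid is near upright. I'll push it a little further.

Emit:
drive_tool(deltas=[{"dx": -0.0079, "dy": -0.0013, "dz": 0, "roll": 0, "claw": 1}, {"dx": -0.0079, "dy": -0.0013, "dz": 0, "roll": 0, "claw": 1}, {"dx": 0, "dy": 0, "dz": 0, "roll": 0, "claw": 1}])

```text
time: 35.7
tool_pos: [569.6, 197.6, 107.9]
eef_rot: [-0.082, 0.997, -0.0, -0.0]
contact_force: [0.1, 0.6, 0.6]
grip_width: 0.001
```

```bash
python3 lid.py
```

```text
[570.13500079 197.69265324 108.03795442] [-0.05397692  0.19023363  0.4684045 ]
1.9 [array([334., 189.]), array([245., 171.])]
1.7 [array([331., 191.]), array([240., 173.])]
1.57 [array([328., 194.]), array([237., 175.])]
1.4 [array([325., 199.]), array([233., 180.])]
1.2 [array([321., 206.]), array([228., 186.])]
0 [array([308., 266.]), array([216., 242.])]
0.55 x 222 327 y 204 236 right col top 229 left top 204 1136
```

It is falling, so I retreat away from it.

Emit:
drive_tool(deltas=[{"dx": 0.02, "dy": 0.003, "dz": 0.01, "roll": 0, "claw": 1}, {"dx": 0.02, "dy": 0.003, "dz": 0.03, "roll": 0, "claw": 1}, {"dx": 0, "dy": 0, "dz": 0.04, "roll": 0, "claw": 1}, {"dx": 0, "dy": 0, "dz": 0.04, "roll": 0, "claw": 1}, {"dx": 0, "dy": 0, "dz": 0, "roll": 0, "claw": 1}, {"dx": 0, "dy": 0, "dz": 0, "roll": 0, "claw": 1}, {"dx": 0, "dy": 0, "dz": 0, "roll": 0, "claw": 1}, {"dx": 0, "dy": 0, "dz": 0, "roll": 0, "claw": 1}])

```text
time: 36.8
tool_pos: [609.9, 203.6, 226.5]
eef_rot: [-0.081, 0.997, -0.0, -0.001]
contact_force: [-0.4, -0.2, -0.0]
grip_width: 0.004
```

```bash
python3 - <<'E'
from h import *
s=snap("scene");cv2.imwrite('pics/f1.png',cv2.resize(s["image"][150:360,180:460,::-1],(784,588),interpolation=cv2.INTER_CUBIC))
E
python3 lid.py | tail -1
```

```text
0.24 x 218 328 y 217 286 right col top 234 left top 234 5290
```

View pics/f1.png

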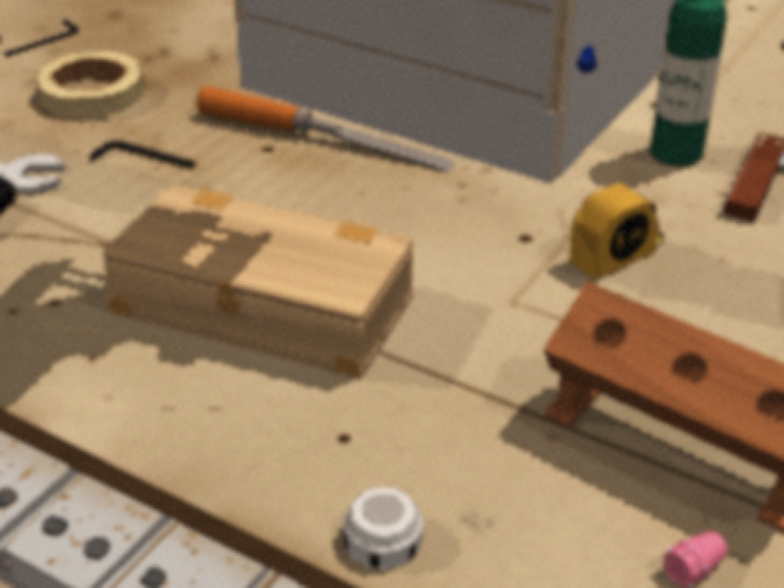

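The lid lies flat and shut at about (260,255) in the crop. The stand is empty, and the nut, tape and hex key are where they were. The robot touches nothing, so I'm handing in.

```bash
python3 -c "
from cell import robot
print(robot.sign_off())"
```

```text
the job is handed in; nothing more can be done
None
```

I stood all three steel collets upright on the ringed marks. I then pushed the lid past upright from behind, and it fell shut by its own weight. The job was handed in at about 37 s of the 72 s.

**Last checks**
- **Collets:** before I shut the lid, the wrist view put them 0.5 mm, 1.1 mm and 1.8 mm from the right, middle and left marks. All three were upright. I could not look at them again once the lid was shut.
- **Lid and robot:** the last scene picture shows the lid lying flat and shut. The contact force was about zero as the lid started to fall, and the tool was clear of everything at hand-in.
- **Bystanders:** by eye, the nut, tape measure and hex key are where they started.

**What went wrong or disagreed**
- **First grasp:** it closed on nothing. The fingertips turned out to be about 12 mm behind the reported TCP, not 8 mm ahead of it as described. I found this by touching the collet top and corrected for it after that.
- **First placing:** the collet landed about 6.5 mm off centre, so I gripped it again and moved it.
- **Measured opening:** when gripping, it read about 23 mm where I expected 26 mm. I did not find out why, but every grip held.
- **Pictures:** I viewed 12, two more than the budget of 10.

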